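Brake and lock the mould turntable

ROBOT

A 7-joint arm with a two-finger parallel gripper is mounted at the origin on the work surface. World frame = base frame: x ahead of the robot, y to its left, z up, the work surface at z = 0. Lengths are in m, angles in rad, forces in N, time in s.
With the tool pointing down it reaches from about 0.4 to 0.85 m from the base axis. Payload 6.9 kg.
Tool frame: the origin (TCP) lies midway between the tips of the shut fingers; the grasp point (between the pads) lies 19 mm behind it; z points along the fingers, y is the line along which they close (so a half turn about z gives the same grasp; the last joint's range is limited). The gripper opens to 85 mm and grips with 20 to 120 N. Pads are 22 mm wide; open, the fingers measure 114 mm over their backs; the gripper's body (76 mm by 85 mm) begins 54 mm behind the grasp point. The pads swing forward as they close: fully open they stand 13 mm farther back than shut.
Start: joints at [1.21, 0.507, -0.238, 1.5, 0.126, 1.149, -0.155], TCP at [0.281, -0.558, 0.231] pointing down, gripper open.
Joint ranges: [-3.08, 3.08], [-0.24, 2.05], [-1.43, 1.35], [0, 2.5], [-1.52, 4.66], [0.17, 1.96], [-2.89, 2.89]. Speed limits (rad/s): [2.39, 2.39, 3.14, 3.14, 3.14, 3.14, 3.14].

INTERFACE

Orientations are given as a rotation vector (axis times angle).
In Python, from workcell import robot gives the robot as it stands.
- The arm moves only by the tool arm_command, never from a script. Its argument "rows" is a list of rows, each a list of 5 numbers: the shift along the tool's x, y, z in m, then the turn about the tool's z in rad, then the gripper's target within -1 to 1 (shut at 1, half-way at 0, fully open at -1). A call has 1 to 5 rows; each row is the pose to reach, as a shift and turn from the pose commanded when the call began, along the tool's axes at that moment; what a row does not reach only later rows make up. A row lasts 1/8 s, in which the tool goes at most 62.5 mm and 10.7 degrees, less where a joint would pass 70% of its speed; a pose out of reach is approached as far as the arm can. A call with a gripper value outside its range is refused whole. The fingers move at their own pace and stop on an object; "squeeze" is the grip in N (left out, the last holds). Time passes only in rows, so rows that repeat a pose let the fingers close. It gives the time, the measured TCP pose, the force, the opening and the grip force at its end, in the units of the state.
- robot.read_state(): the state, without advancing time (a new reading comes with each control period).
- robot.camera(name): name is "side" or "top"; returns a dict with "color" (420x560x3 uint8, red, green, blue), "fx", "fy", "cx", "cy" (pixels), "rvec" (rotation vector, rad) and "tvec" (3), from world to camera coordinates, as OpenCV has them. Camera axes: x right, y down, z forward; pixel columns grow to the right and rows downward; lengths in m; the calibration is good to about 2 mm. A picture is of the moment at which its call begins. There is no depth.
- robot.finish_job(): hands the job in; it is judged then, once.
The state is a dict: "time_s": time; "q": joint angles; "qd": joint speeds; "joint_torque": joint torques, N m; "tcp_pos": TCP position; "eef_rot": TCP orientation; "contact_force": force on the tool from outside, world axes, zero at the start; "torque": the same for the moment, N m; "finger_gap": finger opening in m; "gripper_force": force on a finger pad.
Only numpy, scipy, OpenCV 4.12 (cv2) and the standard library are available. Lean on these libraries where they do the work, as an engineer would, in place of code of your own. Each camera call takes 0.05 s, during which the arm holds its last target. There are 200 camera calls.

TASK

The mould turntable keeps turning and must be locked. Take the round-grip lock pin from its rest, put it down through the slot of the fixed bracket and brake the turning disc gently with the pin's tip, touching the disc with nothing else, until it only creeps or stands; then let its hole come under the slot and push the pin fully home, shoulder on the bracket, without ever pressing or jarring the disc hard (stay well under 15 N). Leave the pin standing there on its own and all else as it was.

Things in the scene. Friction and masses are not known exactly. Their poses are not given: they have to be found in the camera images.
- turntable (a joint): Angle of the turntable (rad), growing counter-clockwise from above without end; at 0 and each full turn the hole is under the slot. A weak slipping drive always turns it that way: about 0.67 rad/s if untouched, about 0.2 N m at standstill. Pressing the pin tip on the disc at the slot with about 2 to 4 N stalls it, less slows it; let go, it is up to speed again within 0.5 s.
- disc (a point): Centre of the turntable's top face, 80 mm above the table. The turntable is a flat bare-metal disc, 324 across and 12 thick, about 2.4 kg, on a white round stand, with a round brown mould (132 across, 45 high) fixed in its middle. Turns with the disc.
- hole (a point): The one round hole through the turntable, 19 mm across and 12 deep, 120 mm from the axis; the point is its centre level with the disc's top face. It travels round with the disc. Below it the bracket has a second plate.
- slot (a point): Slot in the fixed flat bracket over the disc's rim: 15 mm wide along the disc's travel (point x axis), 23 long radially (point y axis, pointing to the disc's axis 120 mm away). Point: slot centre at the bracket's top face, 100 high. Bracket 8 thick, 56 wide, its underside 12 above the disc; a like lower plate (50 to 60 above the table) has the same slot, 2 larger. Post outside the rim, outer side 203 from the disc's axis.
- pin_grip (a point): Lock pin, upright in one of two places of the white rest: shaft 12 mm thick, 52 long, flat tip with 0.8 chamfer; above it a shoulder disc 30 across, 6 thick; above that a plain round grip 16 across, 43 long. 101 long, about 90 g, steel. Point: middle of the grip on the axis, 79.5 above the tip, 87.5 above the table while in the rest (shoulder on the rest's top). z axis upward.
- lockpin: The same lock pin; origin at the tip of its shaft, on the axis; z upward along it.
- pin_shoulder (a point): Underside of the lock pin's shoulder, on its axis, 52 mm above the tip. With the tip on the disc's face it is 32 above the bracket; fully home it lies on the bracket's top face, the tip then 32 below the disc's top face, through the lower plate.
- rest: White rest block, fixed, 150 (its x) x 64 (its y) x 60 mm high; its two places are 45 either side of the centre along its x axis. Origin under its centre.
- tpin_top (a point): Top of the other pin in the rest: shaft 18 mm (too thick for the slot), T bar 52 long across the top, along its y. 91 mm above its tip. Not needed; leave it standing.
- beaker: Bystander: plain beaker, 60 across, 75 high (mm); origin under its centre. Leave it alone.
- jar: Bystander: closed glass jar, 64 across, 95 high (mm); origin under its centre. Leave it alone.
- ybowl: Bystander: mixing bowl, 200 across, 85 high (mm); origin under its centre. Leave it alone.
- tub: Bystander: closed storage tub, 130 x 180 x 97 (mm); origin under its centre. Leave it alone.
- spatula: Bystander: kitchen spatula lying flat (mm); origin under its centre. Leave it alone.
- ramekin: Bystander: small dish, 80 across, 45 high (mm); origin under its centre. Leave it alone.
- spoon: Bystander: spoon lying flat (mm); origin under its centre. Leave it alone.

How it is judged:
On the way, in this order (a step that is already met when the one before it is completed fails the run):
1. the lock pin's tip is down in the slot, its point below the bracket's top face (horizontal distance between lockpin and slot below 0.014 m and z of lockpin in the frame of slot below -0.003 m), for 0.1 s.
2. the pin, pressing on the disc through the slot, has slowed the turntable to under 0.4 rad/s (clearly below its free speed) while its tip is not yet deeper than 4 mm in the hole (horizontal distance between lockpin and slot below 0.014 m and contact force between lockpin and turntable above 0.2 N and velocity of joint turntable below 0.4 rad/s and z of lockpin in the frame of slot above -0.024 m), for 0.15 s.
At the end, for the whole second after the job is handed in: the lock pin stands alone through slot and hole, shoulder within 3 mm of the bracket top, tip within 7 mm of the hole axis and 8 mm of the slot centre, tilt under 0.12 rad, at rest; turntable still (under 0.05 rad/s); T-bar pin still standing in the rest (top over 94 mm high) (z of pin_shoulder in the frame of slot between -0.003 and 0.003 m and horizontal distance between lockpin and hole below 0.007 m and horizontal distance between lockpin and slot below 0.008 m and angle between pin_grip's own z axis and vertical below 0.12 rad and velocity of joint turntable between -0.05 and 0.05 rad/s and linear speed of lockpin below 0.02 m/s and height (world z) of tpin_top above 0.094 m); the robot touches nothing.
It fails at once if the pin bears or knocks on the turntable with more than 15 N (contact force between lockpin and turntable above 15 N).
It fails at once if the gripper or arm touches the turntable (over 1 N) (contact force between any of the fingers, the arm and turntable above 1 N).
It fails at once if a bystander or the T-bar pin is moved more than 30 mm (distance of any of beaker, jar, ybowl, tub, spatula, ramekin, spoon, tpin_top from where it was at the start of the episode above 0.03 m).
It also fails if it takes over 67 s, if anything falls off the work surface, if the arm or the gripper's body presses on something with over 40 N, if the wrist force passes 120 N, or if a joint passes its speed limit or range.

## Working session

There is one attempt and no reset: what is moved stays moved. The work goes in short steps, Python scripts to look and compute and a tool call to move; the robot and the scene stay as the last step left them, time stands still between calls to the robot, and variables do not carry over. Pictures are saved under pics/ and viewed, at most 10 in all, crops included, and the job is handed in when it is done.

Besides the shell and the picture viewer there is one more tool, called as a command line: name --pt "numbers of a row" for each row, then --argument value for the rest. arm_command: Moves the arm, as the interface text tells. Its arguments: {"type":"object","properties":{"rows":{"type":"array","items":{"type":"array","items":{"type":"number"}}},"squeeze":{"type":"number"}},"required":["rows"]}

```bash
mkdir -p pics
cat > h.py <<'E'
import numpy as np, cv2
from workcell import robot
def cam(n):
    c=robot.camera(n); R=cv2.Rodrigues(np.array(c["rvec"],float))[0]; t=np.array(c["tvec"],float).ravel()
    K=np.array([[c["fx"],0,c["cx"]],[0,c["fy"],c["cy"]],[0,0,1.]])
    return dict(img=np.ascontiguousarray(c["color"][:,:,::-1]),R=R,t=t,K=K)
def ray(c,u,v,z):
    o=-c["R"].T@c["t"]; d=c["R"].T@np.linalg.inv(c["K"])@np.array([u,v,1.]); return o+d*(z-o[2])/d[2]
def proj(c,p):
    q=c["K"]@(c["R"]@np.array(p,float)+c["t"]); return q[:2]/q[2]
E
python3 - <<'E'
from h import *
for n in("top","side"):
    c=cam(n); cv2.imwrite(f"pics/{n}0.png",c["img"]); print(n,-c["R"].T@c["t"],c["K"][0,0])
    np.savez(f"{n}0.npz",**c)
s=robot.read_state(); print(s)
E
```

```text
top [ 0.38369712 -0.0440262   1.42124718] 483.38568617755556
side [0.18728092 1.29240923 0.88527456] 441.91079453565266
{'time_s': 0.1, 'q': array([ 1.20948758,  0.50826256, -0.23751191,  1.501018  ,  0.12570319,
        1.14890976, -0.15481565]), 'qd': array([-0.00057382, -0.00235405, -0.00121767, -0.00081796, -0.00142131,
       -0.00015533, -0.00064331]), 'joint_torque': array([-5.47265765e-03, -6.21836901e+01, -2.19489969e+00, -2.50208741e+01,
        1.24844012e-02,  7.75442517e-03, -2.73686418e-06]), 'tcp_pos': array([ 0.28099713, -0.55777064,  0.2305156 ]), 'eef_rot': array([-3.05490044e+00, -7.26229034e-01,  6.46459196e-04]), 'contact_force': array([ 0.2171246 ,  0.05917879, -0.60686579]), 'torque': array([-0.0495278 , -0.00183798, -0.03441061]), 'gripper_force': 0.0, 'finger_gap': 0.08563717318079231}
```

View pics/top0.png

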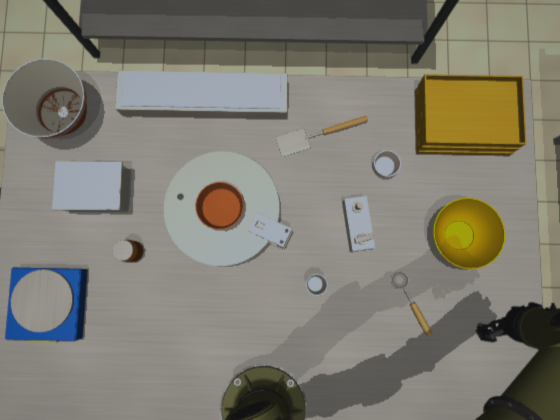

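View pics/side0.png

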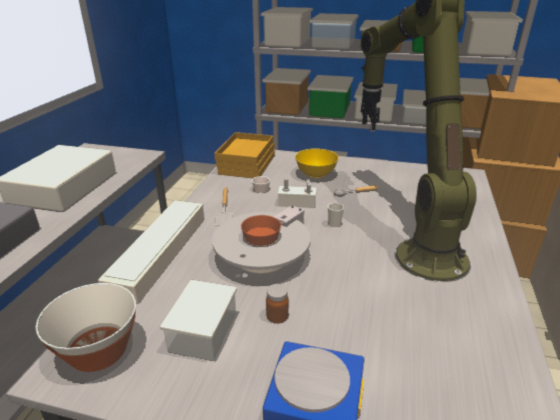

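The top view shows the disc centred near (221,208) with its hole at (180,197). The bracket is at (270,230) and the rest at (359,223), with the round pin at about (357,207) and the T-bar pin at (363,239). I'll enlarge that area next.

Run:
```python
from h import *
a=np.load("top0.npz")["img"]; b=np.load("side0.npz")["img"]
A=cv2.resize(a[150:270,240:400],None,fx=5,fy=5,interpolation=cv2.INTER_CUBIC)
cv2.imwrite("pics/c1.png",A)
B=cv2.resize(b[165:265,200:330],None,fx=6,fy=6,interpolation=cv2.INTER_CUBIC)
cv2.imwrite("pics/c2.png",B)
```

```text
(no output)
```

View pics/c1.png

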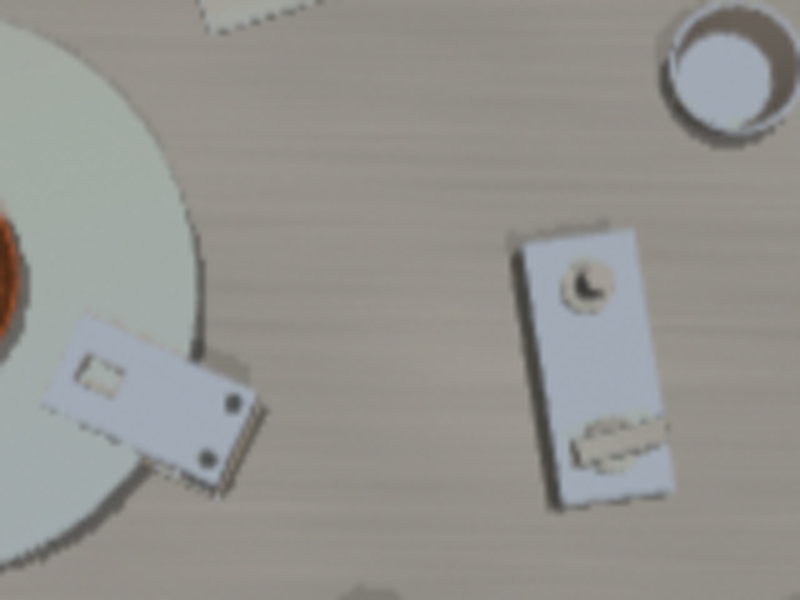

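View pics/c2.png

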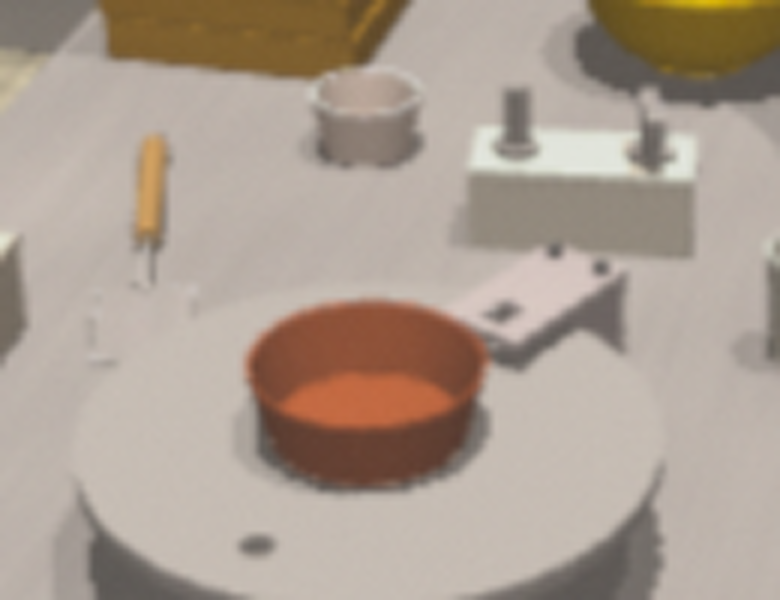

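The crops show the slot centre at top (260,225) and side (283.7,217). The rest's top face has corners at crop (522,243), (635,232), (675,490) and (560,508). The round pin is the upper one, at top (357.5,207).

```bash
cat > m.py <<'E'
from h import *
def big(c): return cv2.resize(c["img"],None,fx=8,fy=8,interpolation=cv2.INTER_CUBIC)
def un(p): return (np.array(p)+.5)/8-.5
c=dict(np.load("top0.npz")); s=dict(np.load("side0.npz"))
I=big(c).astype(int); 
b,g,r=I[...,0],I[...,1],I[...,2]
M=((b-r>6)&(b>130)).astype(np.uint8)
def comp(seed,z,name):
    n,L=cv2.connectedComponents(M); k=L[int(seed[1]*8),int(seed[0]*8)]
    m=(L==k).astype(np.uint8); cs,h=cv2.findContours(m,cv2.RETR_CCOMP,cv2.CHAIN_APPROX_NONE)
    o=max(cs,key=cv2.contourArea); box=cv2.boxPoints(cv2.minAreaRect(o))
    P=np.array([ray(c,*un(p),z) for p in box]); print(name,k,P.round(4).tolist(),P.mean(0).round(4),np.linalg.norm(P-np.roll(P,1,0),axis=1).round(4))
    for q,hh in zip(cs,h[0]):
        if hh[3]>=0 and cv2.contourArea(q)>300:
            bb=cv2.boxPoints(cv2.minAreaRect(q)); Q=np.array([ray(c,*un(p),z) for p in bb]); print("  hole",Q.mean(0).round(4),np.linalg.norm(Q-np.roll(Q,1,0),axis=1).round(4))
    return P
comp((266,233),.1,"bracket"); comp((365,225),.06,"rest")
A=lambda x,y:(240+(x+.5)/5-.5,150+(y+.5)/5-.5)
print("rest manual",np.mean([ray(c,*A(*p),.06) for p in[(522,243),(635,232),(675,490),(560,508)]],0))
print("slot manual",[ray(c,*A(*p),.1).round(4).tolist() for p in [(92,352),(126,370),(109,398),(75,381)]])
print("brk manual",[ray(c,*A(*p),.1).round(4).tolist() for p in [(88,313),(260,390),(215,490),(43,403)]])
B=lambda x,y:(200+(x+.5)/6-.5,165+(y+.5)/6-.5)
print("slot side",ray(s,*B(502,312),.1)); print("pin side top",ray(s,*B(516,89),.109),"shoulder",ray(s,*B(516,148),.066),"top shoulder",ray(c,*A(588,286),.066))
d=((g>=r-2)&(g>=b-2)&(g>140)).astype(np.uint8); d[:130*8]=0;d[280*8:]=0;d[:,:140*8]=0;d[:,300*8:]=0
n,L,st,ce=cv2.connectedComponentsWithStats(d); k=1+st[1:,4].argmax(); o=cv2.findContours((L==k).astype(np.uint8),0,1)[0]
o=max(o,key=cv2.contourArea); (x,y),R=cv2.minEnclosingCircle(o); print("disc",ray(c,*un((x,y)),.08),un(x),un(y),R/8, ray(c,*un((x+R,y)),.08))
print("hole",ray(c,180,196.7,.08))
E
python3 m.py
```

```text
bracket 75 [[0.4683, 0.2183, 0.1], [0.5707, -0.0416, 0.1], [0.4639, -0.0828, 0.1], [0.3637, 0.1747, 0.1]] [0.4667 0.0672 0.1   ] [0.1133 0.2793 0.1144 0.2763]
  hole [ 0.4638 -0.0434  0.1   ] [0.0101 0.0094 0.0101 0.0094]
  hole [0.4779 0.1356 0.1   ] [0.0155 0.023  0.0156 0.0229]
  hole [ 0.4948 -0.0572  0.1   ] [0.0092 0.0103 0.0092 0.0103]
  hole [0.4939 0.0627 0.1   ] [0.012  0.0113 0.012  0.0113]
  hole [0.5081 0.0165 0.1   ] [0.0261 0.0177 0.0262 0.0177]
rest 68 [[0.5926, -0.2199, 0.06], [0.6041, -0.284, 0.06], [0.4538, -0.3068, 0.06], [0.4426, -0.2435, 0.06]] [ 0.5233 -0.2636  0.06  ] [0.1518 0.0652 0.152  0.0642]
  hole [ 0.5692 -0.2573  0.06  ] [0.0309 0.0333 0.031  0.0332]
rest manual [ 0.52251768 -0.26339498  0.06      ]
slot manual [[0.5212, 0.0209, 0.1], [0.5117, 0.002, 0.1], [0.4961, 0.0109, 0.1], [0.5051, 0.0298, 0.1]]
brk manual [[0.5428, 0.0237, 0.1], [0.5022, -0.0717, 0.1], [0.447, -0.0481, 0.1], [0.4926, 0.047, 0.1]]
slot side [0.50855434 0.02025834 0.1       ]
pin side top [ 0.56652042 -0.24680353  0.109     ] shoulder [ 0.56591214 -0.24493326  0.066     ] top shoulder [ 0.56797553 -0.25691454  0.066     ]
disc [0.55767947 0.12979572 0.08      ] 219.7900848388672 207.00604248046875 60.23771667480469 [ 0.56110352 -0.03876884  0.08      ]
hole [0.58457671 0.24255524 0.08      ]
```

arm_command --pt "0.392 -0.14 0 -0.7 -1" --pt "0.392 -0.14 0 -0.7 -1" --pt "0.392 -0.14 0 -0.7 -1" --pt "0.392 -0.14 0 -0.7 -1" --pt "0.392 -0.14 0 -0.7 -1"

```text
time_s: 0.72
tcp_pos: [0.4976, -0.3305, 0.231]
eef_rot: [-2.62, -1.732, 0.0]
contact_force: [1.4, -0.9, 0.7]
finger_gap: 0.0853
gripper_force: 0.0
```

arm_command --pt "0 0 0 0 -1" --pt "0 0 0 0 -1"

```text
time_s: 0.98
tcp_pos: [0.4963, -0.3321, 0.2308]
eef_rot: [-2.621, -1.731, 0.002]
contact_force: [0.6, -0.7, 0.6]
finger_gap: 0.0855
gripper_force: 0.0
```

```bash
cat > go.py <<'E'
from h import *
import sys
def tool(p,yawdir=None):
    s=robot.read_state(); R=cv2.Rodrigues(s["eef_rot"])[0]; d=np.array(p)-s["tcp_pos"]
    print("t",s["time_s"],"tcp",s["tcp_pos"].round(4),"F",s["contact_force"].round(2),"gap",round(s["finger_gap"],4))
    print("R",R.round(3).tolist()); print("shift",(R.T@d).round(4))
    y=R[:2,1]; a=np.arctan2(y[1],y[0]); w=np.arctan2(-.39,.92); print("turn",round(-(w-a),3))
if __name__=="__main__": tool([float(x) for x in sys.argv[1:4]])
E
python3 go.py .568 -.257 .074
```

```text
t 0.975 tcp [ 0.4963 -0.3321  0.2308] F [ 0.62 -0.65  0.58] gap 0.0855
R [[0.393, 0.92, -0.001], [0.92, -0.393, -0.0], [-0.001, -0.001, -1.0]]
shift [0.0973 0.0366 0.1567]
turn -0.003
```

arm_command --pt "0.0975 0.0365 0 0 -1" --pt "0.0975 0.0365 0 0 -1" --pt "0.0975 0.0365 0.06 0 -1" --pt "0.0975 0.0365 0.11 0 -1" --pt "0.0975 0.0365 0.157 0 -1"

```text
time_s: 1.6
tcp_pos: [0.567, -0.259, 0.0724]
eef_rot: [2.625, 1.726, -0.003]
contact_force: [-0.4, 0.2, -0.8]
finger_gap: 0.0852
gripper_force: 0.0
```

arm_command --pt "0 0 0 0 -1" --pt "0 0 0 0 -0.2" --squeeze 40

```text
time_s: 1.85
tcp_pos: [0.5691, -0.2579, 0.0758]
eef_rot: [2.622, 1.727, 0.001]
contact_force: [1.6, 0.1, -0.9]
finger_gap: 0.0697
gripper_force: 0.0
```

```bash
python3 go.py .568 -.257 .074
```

```text
t 1.85 tcp [ 0.5691 -0.2579  0.0758] F [ 1.58  0.12 -0.95] gap 0.0697
R [[0.395, 0.919, 0.001], [0.919, -0.395, -0.001], [-0.0, 0.002, -1.0]]
shift [ 0.0004 -0.0014  0.0018]
turn -0.005
```

arm_command --pt "0 0 0 0 0.3" --pt "0 0 0 0 0.8" --pt "0 0 0 0 1" --pt "0 0 0 0 1" --pt "0 0 0 0 1" --squeeze 40

```text
time_s: 2.48
tcp_pos: [0.569, -0.2568, 0.0754]
eef_rot: [2.621, 1.73, 0.001]
contact_force: [-0.4, 0.1, 5.5]
finger_gap: 0.015
gripper_force: 38.9
```

arm_command --pt "0 0 0 0 1" --pt "0 0 0 0 1" --pt "0 0 0 0 1"

```text
time_s: 2.85
tcp_pos: [0.569, -0.2567, 0.0754]
eef_rot: [2.621, 1.73, 0.001]
contact_force: [-1.4, 0.4, 6.3]
finger_gap: 0.0154
gripper_force: 38.9
```

```bash
python3 go.py .508 .0165 .19
```

```text
t 2.85 tcp [ 0.569  -0.2567  0.0754] F [-1.44  0.39  6.32] gap 0.0154
R [[0.393, 0.919, 0.001], [0.919, -0.393, -0.001], [-0.0, 0.001, -1.0]]
shift [ 0.2272 -0.1633 -0.1149]
turn -0.003
```

arm_command --pt "0 0 -0.03 0 1" --pt "0 0 -0.08 0 1" --pt "0 0 -0.13 0 1" --pt "0 0 -0.13 0 1"

```text
time_s: 3.35
tcp_pos: [0.5709, -0.2568, 0.2089]
eef_rot: [2.616, 1.727, 0.007]
contact_force: [-0.2, 0.7, -0.3]
finger_gap: 0.0146
gripper_force: 39.1
```

```bash
python3 go.py .508 .0165 .205
```

```text
t 3.35 tcp [ 0.5709 -0.2568  0.2089] F [-0.15  0.66 -0.28] gap 0.0146
R [[0.393, 0.919, 0.007], [0.92, -0.393, -0.003], [0.0, 0.008, -1.0]]
shift [ 0.2266 -0.1653  0.0026]
turn -0.003
```

arm_command --pt "0.0566 -0.0413 0 0 1" --pt "0.1133 -0.0826 0 0 1" --pt "0.17 -0.124 0 0 1" --pt "0.2266 -0.1653 0 0 1" --pt "0.2266 -0.1653 0 0 1"

```text
time_s: 3.98
tcp_pos: [0.504, 0.0205, 0.2039]
eef_rot: [-2.617, -1.736, 0.001]
contact_force: [1.2, -1.7, -1.6]
finger_gap: 0.015
gripper_force: 39.2
```

arm_command --pt "0 0 0 0 1" --pt "0 0 0.015 0 1" --pt "0 0 0.023 0 1" --pt "0 0 0.023 0 1"

```text
time_s: 4.47
tcp_pos: [0.5051, 0.0157, 0.1799]
eef_rot: [-2.622, -1.728, 0.003]
contact_force: [-0.1, 0.5, -0.0]
finger_gap: 0.015
gripper_force: 39.2
```

```bash
python3 - <<'E'
from h import *
c=cam("side"); np.savez("side1.npz",**c)
cv2.imwrite("pics/s1.png",cv2.resize(c["img"][160:250,240:340],None,fx=6,fy=6,interpolation=cv2.INTER_CUBIC))
print([proj(c,p).round(2).tolist() for p in[(.508,.0165,.1),(.508,.0165,.117),(.5081,.0165,.16)]])
E
python3 go.py .508 .0165 .187
```

```text
[[283.67, 216.06], [283.68, 211.83], [283.66, 200.9]]
t 4.525 tcp [0.5055 0.016  0.1806] F [-0.05  0.28 -0.97] gap 0.0145
R [[0.394, 0.919, -0.001], [0.919, -0.394, 0.0], [-0.001, -0.001, -1.0]]
shift [ 0.0014  0.002  -0.0064]
turn -0.004
```

View pics/s1.png

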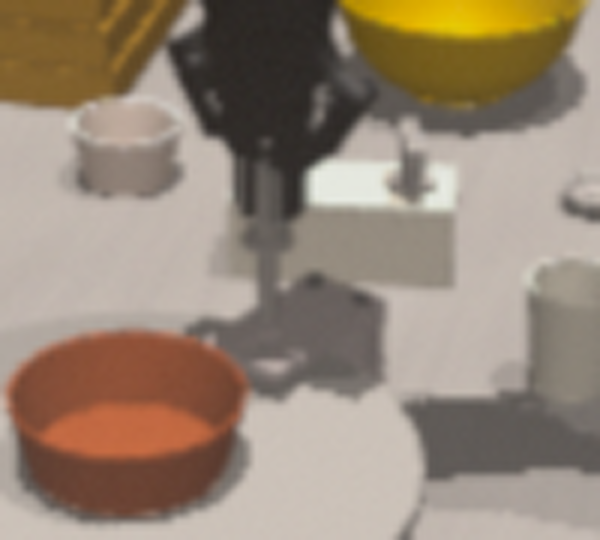

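The pin is upright above the slot, with its tip at about side (284.2,211.6). The tip should be at 283.7 when it is centred, so I need a shift of about 2–3 mm.

arm_command --pt "0.002 0.002 0 0 1" --pt "0.002 0.002 0 0 1" --pt "0.002 0.002 0 0 1" --pt "0.002 0.002 0 0 1"

```text
time_s: 5.03
tcp_pos: [0.5084, 0.0179, 0.1814]
eef_rot: [2.622, 1.731, 0.0]
contact_force: [-0.3, -0.9, -0.6]
finger_gap: 0.0148
gripper_force: 39.2
```

```bash
python3 go.py .5083 .0169 .1674
```

```text
t 5.025 tcp [0.5084 0.0179 0.1814] F [-0.3  -0.87 -0.59] gap 0.0148
R [[0.393, 0.92, 0.0], [0.92, -0.393, -0.0], [0.0, 0.0, -1.0]]
shift [-0.0009  0.0003  0.014 ]
turn -0.003
```

arm_command --pt "-0.001 0.0005 0.005 0 1" --pt "-0.001 0.0005 0.01 0 1" --pt "-0.001 0.0005 0.014 0 1" --pt "-0.001 0.0005 0.016 0 1" --pt "-0.001 0.0005 0.018 0 1"

```text
time_s: 5.65
tcp_pos: [0.5084, 0.0168, 0.1632]
eef_rot: [-2.622, -1.731, 0.0]
contact_force: [0.8, 0.6, -1.3]
finger_gap: 0.0145
gripper_force: 39.2
```

arm_command --pt "0 0 0 0 1" --pt "0 0 0 0 1"

```text
time_s: 5.9
tcp_pos: [0.5085, 0.0168, 0.1634]
eef_rot: [2.622, 1.731, 0.0]
contact_force: [0.7, 0.8, -1.8]
finger_gap: 0.0152
gripper_force: 39.2
```

arm_command --pt "0 0 0.003 0 1" --pt "0 0 0.006 0 1" --pt "0 0 0.009 0 1" --pt "0 0 0.011 0 1" --pt "0 0 0.012 0 1"

```text
time_s: 6.52
tcp_pos: [0.5084, 0.0167, 0.1511]
eef_rot: [-2.622, -1.731, 0.0]
contact_force: [-0.1, 0.8, -0.2]
finger_gap: 0.0147
gripper_force: 39.2
```

arm_command --pt "0 0 0 0 1" --pt "0 0 0.0005 0 1" --pt "0 0 0.001 0 1"

```text
time_s: 6.9
tcp_pos: [0.5085, 0.0168, 0.1503]
eef_rot: [2.622, 1.731, 0.0]
contact_force: [0.5, -0.3, -1.3]
finger_gap: 0.0147
gripper_force: 39.2
```

arm_command --pt "0 0 0.0005 0 1" --pt "0 0 0.0005 0 1"

```text
time_s: 7.15
tcp_pos: [0.5084, 0.0167, 0.1497]
eef_rot: [-2.622, -1.731, 0.0]
contact_force: [-0.5, -0.2, -1.4]
finger_gap: 0.015
gripper_force: 39.2
```

arm_command --pt "0 0 0.0005 0 1" --pt "0 0 0.001 0 1" --pt "0 0 0.001 0 1"

```text
time_s: 7.52
tcp_pos: [0.5084, 0.0167, 0.1487]
eef_rot: [-2.622, -1.731, 0.0]
contact_force: [0.5, 0.4, 0.4]
finger_gap: 0.0148
gripper_force: 39.2
```

arm_command --pt "0 0 0.0005 0 1" --pt "0 0 0.0005 0 1"

```text
time_s: 7.78
tcp_pos: [0.5084, 0.0167, 0.1482]
eef_rot: [-2.622, -1.73, 0.0]
contact_force: [0.2, 0.3, -1.5]
finger_gap: 0.0147
gripper_force: 39.2
```

arm_command --pt "0 0 0.0005 0 1" --pt "0 0 0.0005 0 1"

```text
time_s: 8.02
tcp_pos: [0.5084, 0.0167, 0.1477]
eef_rot: [-2.622, -1.73, 0.0]
contact_force: [0.2, 0.1, -1.7]
finger_gap: 0.0145
gripper_force: 39.2
```

arm_command --pt "0 0 0.0003 0 1" --pt "0 0 0.0003 0 1"

```text
time_s: 8.28
tcp_pos: [0.5084, 0.0167, 0.1475]
eef_rot: [-2.622, -1.73, 0.0]
contact_force: [-0.2, 0.4, -1.4]
finger_gap: 0.0151
gripper_force: 39.2
```

arm_command --pt "0 0 0.0003 0 1" --pt "0 0 0.0003 0 1"

```text
time_s: 8.52
tcp_pos: [0.5088, 0.0167, 0.1474]
eef_rot: [2.622, 1.73, 0.001]
contact_force: [-0.1, 0.1, 0.4]
finger_gap: 0.015
gripper_force: 39.4
```

```bash
cat > hole.py <<'E'
from h import *
# hole angle (rad) relative to slot (0 = under slot) from side and top views
C=np.array([.555,.127]); A0=np.arctan2(-.92,-.39)
def ang(c):
    img=c["img"]; g=cv2.cvtColor(img,cv2.COLOR_BGR2GRAY).astype(np.float32)
    th=np.deg2rad(np.arange(0,360,1.)); rr=[]
    def samp(r):
        p=np.array([proj(c,(C[0]+r*np.cos(t),C[1]+r*np.sin(t),.08)) for t in th],np.float32)
        return cv2.remap(g,p[:,0].copy(),p[:,1].copy(),cv2.INTER_LINEAR).ravel()
    return th,samp(.12),samp(.098),samp(.142)
def find(c):
    th,m,i,o=ang(c); d=np.minimum(i,o)-m; k=int(d.argmax())
    return (th[k]-A0+np.pi)%(2*np.pi)-np.pi, d[k]
if __name__=="__main__":
    t=[robot.read_state()["time_s"]]
    for n in("side","top"): 
        c=cam(n); cv2.imwrite(f"pics/h_{n}_{t[0]:.2f}.png",c["img"]); print(n,t[0],np.round(find(c),3))
    s=robot.read_state(); print(s["time_s"],s["tcp_pos"].round(4),s["contact_force"].round(2))
E
python3 hole.py
```

```text
side 8.525 [ 2.67  77.678]
top 8.525 [ 2.67  97.576]
8.625 [0.5087 0.0167 0.1474] [1.39 0.1  0.1 ]
```

arm_command --pt "0 0 0.0002 0 1" --pt "0 0 0.0002 0 1"

```text
time_s: 8.88
tcp_pos: [0.5089, 0.0167, 0.1473]
eef_rot: [2.622, 1.73, 0.002]
contact_force: [1.2, -0.9, 3.2]
finger_gap: 0.0148
gripper_force: 39.6
```

```bash
python3 hole.py
```

```text
side 8.875 [ 2.775 74.895]
top 8.875 [ 2.722 97.   ]
8.975 [0.5089 0.0167 0.1473] [ 1.21 -1.    3.79]
```

arm_command --pt "0 0 0.0 0 1" --pt "0 0 0.0 0 1" --pt "0 0 0.0 0 1"

```text
time_s: 9.35
tcp_pos: [0.5088, 0.0168, 0.1473]
eef_rot: [2.622, 1.73, 0.001]
contact_force: [1.2, -0.8, 5.0]
finger_gap: 0.0148
gripper_force: 39.9
```

```bash
python3 hole.py
```

```text
side 9.35 [ 2.775 75.205]
top 9.35 [ 2.722 97.812]
9.45 [0.5088 0.0168 0.1473] [ 1.52 -0.59  4.72]
```

The disc is stalled at 2.75 rad past the slot with about 5 N of press. I'll lift slightly and let the hole come round.

arm_command --pt "0 0 -0.0008 0 1" --pt "0 0 -0.0008 0 1" --pt "0 0 -0.0008 0 1" --pt "0 0 -0.0008 0 1" --pt "0 0 -0.0008 0 1"

```text
time_s: 10.07
tcp_pos: [0.5082, 0.0168, 0.1476]
eef_rot: [-2.622, -1.73, 0.001]
contact_force: [-1.2, -0.4, -1.3]
finger_gap: 0.015
gripper_force: 39.2
```

arm_command --pt "0 0 0 0 1" --pt "0 0 0 0 1" --pt "0 0 0 0 1" --pt "0 0 0 0 1" --pt "0 0 0 0 1"

```text
time_s: 10.7
tcp_pos: [0.5085, 0.0167, 0.1478]
eef_rot: [2.622, 1.731, 0.0]
contact_force: [0.1, 0.3, -1.2]
finger_gap: 0.0146
gripper_force: 39.2
```

arm_command --pt "0 0 0 0 1" --pt "0 0 0 0 1" --pt "0 0 0 0 1" --pt "0 0 0 0 1" --pt "0 0 0 0 1"

```text
time_s: 11.32
tcp_pos: [0.5084, 0.0167, 0.1478]
eef_rot: [-2.622, -1.731, -0.0]
contact_force: [0.3, -0.3, -1.9]
finger_gap: 0.0148
gripper_force: 39.2
```

arm_command --pt "0 0 0 0 1" --pt "0 0 0 0 1" --pt "0 0 0 0 1" --pt "0 0 0 0 1" --pt "0 0 0 0 1"

```text
time_s: 11.95
tcp_pos: [0.5084, 0.0168, 0.1478]
eef_rot: [-2.622, -1.731, -0.0]
contact_force: [-0.0, 0.3, -0.5]
finger_gap: 0.0149
gripper_force: 39.2
```

```bash
python3 hole.py
```

```text
side 11.95 [-2.008 77.012]
top 11.95 [ -2.008 100.324]
12.05 [0.5084 0.0167 0.1478] [-0.86 -0.13 -0.52]
```

arm_command --pt "0 0 0 0 1" --pt "0 0 0 0 1" --pt "0 0 0 0 1" --pt "0 0 0 0 1" --pt "0 0 0 0 1"

```text
time_s: 12.68
tcp_pos: [0.5084, 0.0167, 0.1478]
eef_rot: [-2.622, -1.731, 0.0]
contact_force: [-0.5, -0.4, -1.3]
finger_gap: 0.0147
gripper_force: 39.2
```

arm_command --pt "0 0 0 0 1" --pt "0 0 0 0 1" --pt "0 0 0 0 1" --pt "0 0 0 0 1" --pt "0 0 0 0 1"

```text
time_s: 13.3
tcp_pos: [0.5084, 0.0167, 0.1478]
eef_rot: [-2.622, -1.731, 0.0]
contact_force: [-0.2, 0.0, -2.4]
finger_gap: 0.0147
gripper_force: 39.2
```

arm_command --pt "0 0 0 0 1" --pt "0 0 0 0 1" --pt "0 0 0.0003 0 1" --pt "0 0 0.0006 0 1"

```text
time_s: 13.8
tcp_pos: [0.5088, 0.0167, 0.1474]
eef_rot: [2.622, 1.73, 0.001]
contact_force: [0.6, -0.9, 0.8]
finger_gap: 0.0148
gripper_force: 39.3
```

```bash
python3 hole.py
```

```text
side 13.8 [-0.803 76.979]
top 13.8 [-0.768 99.094]
13.9 [0.5088 0.0167 0.1474] [ 0.02 -0.37  0.21]
```

arm_command --pt "0 0 0 0 1" --pt "0 0 0 0 1" --pt "0 0 0 0 1"

```text
time_s: 14.28
tcp_pos: [0.5087, 0.0167, 0.1473]
eef_rot: [2.622, 1.73, 0.001]
contact_force: [0.8, -1.1, 1.4]
finger_gap: 0.015
gripper_force: 39.4
```

```bash
python3 hole.py
```

```text
side 14.275 [-0.611 74.271]
top 14.275 [0.418 5.781]
14.375 [0.5087 0.0167 0.1474] [ 1.25 -1.21  2.19]
```

arm_command --pt "0 0 0 0 1" --pt "0 0 0 0 1" --pt "0 0 0 0 1"

```text
time_s: 14.75
tcp_pos: [0.5087, 0.0167, 0.1474]
eef_rot: [2.622, 1.73, 0.001]
contact_force: [1.5, -0.7, 2.3]
finger_gap: 0.0146
gripper_force: 39.6
```

```bash
python3 hole.py
```

```text
side 14.75 [-0.594 73.361]
top 14.75 [1.134 5.771]
14.85 [0.5086 0.0168 0.1473] [ 2.13 -1.55  2.45]
```

arm_command --pt "0 0 -0.0001 0 1" --pt "0 0 -0.0001 0 1" --pt "0 0 -0.0001 0 1"

```text
time_s: 15.22
tcp_pos: [0.5085, 0.0168, 0.1473]
eef_rot: [2.622, 1.731, 0.0]
contact_force: [1.7, -0.9, 2.9]
finger_gap: 0.0148
gripper_force: 39.6
```

```bash
python3 hole.py
```

```text
side 15.225 [-0.594 71.862]
top 15.225 [0.453 5.734]
15.325 [0.5085 0.0168 0.1473] [1.86 0.49 2.84]
```

arm_command --pt "0 0 0 0 1" --pt "0 0 0 0 1"

```text
time_s: 15.58
tcp_pos: [0.5085, 0.0168, 0.1473]
eef_rot: [2.622, 1.731, 0.0]
contact_force: [1.3, -0.4, 3.2]
finger_gap: 0.0149
gripper_force: 39.6
```

```bash
python3 hole.py
```

```text
side 15.575 [-0.594 72.416]
top 15.575 [0.488 5.737]
15.675 [0.5085 0.0168 0.1473] [1.81 0.47 3.08]
```

```bash
sed -i 's/np.arange(0,360,1.)/np.arange(0,360,.5)/; s/k=int(d.argmax())/d=cv2.GaussianBlur(d.reshape(-1,1),(1,15),0).ravel(); k=int(d.argmax())/; s/("side","top")/("side",)/' hole.py; python3 hole.py
```

```text
side 15.675 [-0.585 68.498]
15.725 [0.5085 0.0168 0.1473] [ 1.97 -0.96  3.87]
```

arm_command --pt "0 0 -0.0001 0 1" --pt "0 0 -0.0001 0 1" --pt "0 0 -0.0001 0 1"

```text
time_s: 16.1
tcp_pos: [0.5084, 0.0168, 0.1474]
eef_rot: [-2.622, -1.731, 0.0]
contact_force: [1.9, -0.2, 2.6]
finger_gap: 0.0147
gripper_force: 39.6
```

```bash
python3 hole.py
```

```text
side 16.1 [-0.585 69.984]
16.15 [0.5084 0.0168 0.1473] [ 1.25 -1.01  1.61]
```

arm_command --pt "0 0 -0.0001 0 1" --pt "0 0 -0.0001 0 1" --pt "0 0 -0.0001 0 1"

```text
time_s: 16.52
tcp_pos: [0.5082, 0.0166, 0.1474]
eef_rot: [-2.622, -1.73, 0.001]
contact_force: [-0.0, -0.7, 1.1]
finger_gap: 0.0147
gripper_force: 39.6
```

```bash
python3 hole.py
```

```text
side 16.525 [-0.542 71.62 ]
16.575 [0.5082 0.0167 0.1474] [ 0.8  -0.02  1.11]
```

arm_command --pt "0 0 -5e-05 0 1" --pt "0 0 -5e-05 0 1" --pt "0 0 -5e-05 0 1"

```text
time_s: 16.95
tcp_pos: [0.5081, 0.0167, 0.1474]
eef_rot: [-2.622, -1.73, 0.001]
contact_force: [0.5, 0.1, -0.3]
finger_gap: 0.0149
gripper_force: 39.3
```

```bash
python3 hole.py
```

```text
side 16.95 [-0.454 42.235]
17.0 [0.5081 0.0168 0.1474] [ 0.01  0.22 -0.62]
```

arm_command --pt "0 0 5e-05 0 1" --pt "0 0 5e-05 0 1"

```text
time_s: 17.25
tcp_pos: [0.5082, 0.0168, 0.1474]
eef_rot: [-2.622, -1.73, 0.001]
contact_force: [0.2, -0.1, -0.3]
finger_gap: 0.0151
gripper_force: 39.2
```

```bash
python3 hole.py
```

```text
side 17.25 [0.75  1.963]
17.3 [0.5082 0.0168 0.1474] [-0.2   0.34 -1.36]
```

arm_command --pt "0 0 0.0002 0 1" --pt "0 0 0.0002 0 1"

```text
time_s: 17.55
tcp_pos: [0.5086, 0.0168, 0.1474]
eef_rot: [2.622, 1.73, 0.001]
contact_force: [0.3, -0.3, 0.2]
finger_gap: 0.0147
gripper_force: 39.2
```

Run:
```python
from h import *
o=[]
for n in("side","top"):
    c=cam(n); u=proj(c,(.5,.03,.08)).astype(int); print(n,u)
    o.append(cv2.resize(c["img"][u[1]-35:u[1]+35,u[0]-35:u[0]+35],(390,390),interpolation=cv2.INTER_CUBIC))
    for a in(-.5,-.4,-.3,-.2,0):
        t=np.arctan2(-.92,-.39)+a; p=proj(c,(.555+.12*np.cos(t),.127+.12*np.sin(t),.08)); print(a,((p-u+35)*390/70).round(0))
cv2.imwrite("pics/z1.png",np.hstack(o)); s=robot.read_state(); print(s["time_s"],s["tcp_pos"].round(4),s["contact_force"].round(2))
```

```text
side [284 223]
-0.5 [254. 224.]
-0.4 [244. 214.]
-0.3 [233. 206.]
-0.2 [221. 197.]
0 [193. 184.]
top [254 228]
-0.5 [152. 274.]
-0.4 [171. 258.]
-0.3 [188. 241.]
-0.2 [203. 222.]
0 [227. 181.]
17.65 [0.5085 0.0167 0.1474] [-0.18 -1.05 -0.  ]
```

View pics/z1.png

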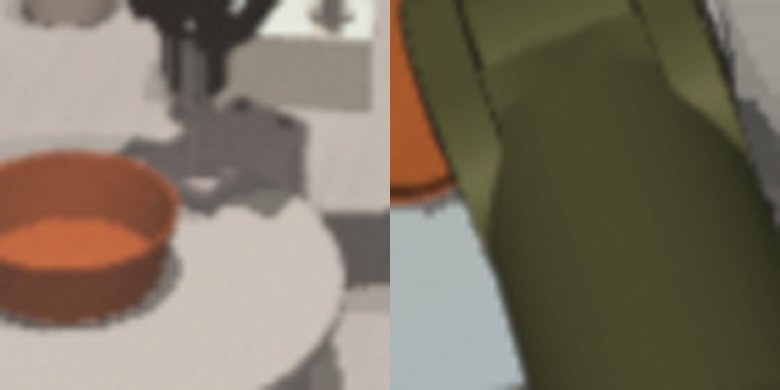

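The side view shows the hole already in the bracket's shadow (right of the mould, around crop (205–225,195–205)), so it is close to the slot. I'll keep creeping in short steps.

arm_command --pt "0 0 0.0001 0 1"

```text
time_s: 17.77
tcp_pos: [0.5084, 0.0167, 0.1472]
eef_rot: [-2.622, -1.73, 0.0]
contact_force: [-0.2, -0.5, -1.6]
finger_gap: 0.0151
gripper_force: 39.2
```

arm_command --pt "0 0 0 0 1"

```text
time_s: 17.9
tcp_pos: [0.5083, 0.0167, 0.1471]
eef_rot: [-2.622, -1.731, 0.0]
contact_force: [1.1, -0.9, 2.7]
finger_gap: 0.015
gripper_force: 39.6
```

arm_command --pt "0 0 0 0 1"

```text
time_s: 18.02
tcp_pos: [0.5087, 0.0167, 0.1473]
eef_rot: [2.622, 1.73, 0.001]
contact_force: [0.3, -0.7, 1.9]
finger_gap: 0.0148
gripper_force: 39.5
```

The z reading of 0.1471 with no load means the hole slipped past at about 17.8 s. I'll let it come round once more and catch it with a slower creep.

arm_command --pt "0 0 -0.0008 0 1" --pt "0 0 -0.0008 0 1" --pt "0 0 -0.0008 0 1" --pt "0 0 -0.0008 0 1" --pt "0 0 -0.0008 0 1"

```text
time_s: 18.65
tcp_pos: [0.5084, 0.0167, 0.1479]
eef_rot: [-2.622, -1.731, 0.0]
contact_force: [-0.9, 0.0, -1.0]
finger_gap: 0.0151
gripper_force: 39.2
```

arm_command --pt "0 0 0 0 1" --pt "0 0 0 0 1" --pt "0 0 0 0 1" --pt "0 0 0 0 1" --pt "0 0 0 0 1"

```text
time_s: 19.27
tcp_pos: [0.5084, 0.0168, 0.148]
eef_rot: [-2.622, -1.731, 0.0]
contact_force: [0.2, -0.1, -0.5]
finger_gap: 0.0151
gripper_force: 39.2
```

arm_command --pt "0 0 0 0 1" --pt "0 0 0 0 1" --pt "0 0 0 0 1" --pt "0 0 0 0 1" --pt "0 0 0 0 1"

```text
time_s: 19.9
tcp_pos: [0.5084, 0.0167, 0.148]
eef_rot: [-2.622, -1.73, -0.0]
contact_force: [0.3, -0.5, -1.7]
finger_gap: 0.0149
gripper_force: 39.2
```

arm_command --pt "0 0 0 0 1" --pt "0 0 0 0 1" --pt "0 0 0 0 1" --pt "0 0 0 0 1" --pt "0 0 0 0 1"

```text
time_s: 20.52
tcp_pos: [0.5085, 0.0167, 0.148]
eef_rot: [2.622, 1.73, 0.0]
contact_force: [-0.8, -1.1, -0.5]
finger_gap: 0.0149
gripper_force: 39.2
```

```bash
python3 hole.py
```

```text
side 20.525 [ 1.727 68.275]
20.575 [0.5085 0.0168 0.148 ] [-0.34 -0.72 -1.34]
```

arm_command --pt "0 0 0 0 1" --pt "0 0 0 0 1" --pt "0 0 0 0 1" --pt "0 0 0 0 1" --pt "0 0 0 0 1"

```text
time_s: 21.2
tcp_pos: [0.5084, 0.0167, 0.148]
eef_rot: [-2.622, -1.731, 0.0]
contact_force: [-0.9, -0.1, -0.3]
finger_gap: 0.0146
gripper_force: 39.2
```

arm_command --pt "0 0 0 0 1" --pt "0 0 0 0 1" --pt "0 0 0 0 1" --pt "0 0 0 0 1" --pt "0 0 0 0 1"

```text
time_s: 21.82
tcp_pos: [0.5084, 0.0168, 0.148]
eef_rot: [-2.622, -1.73, -0.0]
contact_force: [0.4, 0.4, -1.0]
finger_gap: 0.0147
gripper_force: 39.2
```

arm_command --pt "0 0 0 0 1" --pt "0 0 0 0 1" --pt "0 0 0 0 1" --pt "0 0 0 0 1" --pt "0 0 0 0 1"

```text
time_s: 22.45
tcp_pos: [0.5084, 0.0168, 0.148]
eef_rot: [-2.622, -1.731, 0.0]
contact_force: [-0.0, -0.3, -1.5]
finger_gap: 0.015
gripper_force: 39.2
```

arm_command --pt "0 0 0 0 1" --pt "0 0 0 0 1" --pt "0 0 0 0 1" --pt "0 0 0 0 1" --pt "0 0 0 0 1"

```text
time_s: 23.08
tcp_pos: [0.5084, 0.0167, 0.148]
eef_rot: [-2.622, -1.731, 0.0]
contact_force: [1.0, 0.2, -1.6]
finger_gap: 0.0149
gripper_force: 39.2
```

arm_command --pt "0 0 0 0 1" --pt "0 0 0 0 1" --pt "0 0 0 0 1" --pt "0 0 0 0 1" --pt "0 0 0 0 1"

```text
time_s: 23.7
tcp_pos: [0.5084, 0.0168, 0.148]
eef_rot: [-2.622, -1.731, -0.0]
contact_force: [-0.1, -0.1, -0.7]
finger_gap: 0.0148
gripper_force: 39.2
```

arm_command --pt "0 0 0 0 1" --pt "0 0 0 0 1" --pt "0 0 0 0 1" --pt "0 0 0 0 1" --pt "0 0 0 0 1"

```text
time_s: 24.32
tcp_pos: [0.5084, 0.0168, 0.148]
eef_rot: [-2.622, -1.731, -0.0]
contact_force: [1.1, 0.8, -1.1]
finger_gap: 0.0149
gripper_force: 39.2
```

arm_command --pt "0 0 0 0 1" --pt "0 0 0 0 1" --pt "0 0 0 0 1" --pt "0 0 0 0 1" --pt "0 0 0 0 1"

```text
time_s: 24.95
tcp_pos: [0.5084, 0.0167, 0.148]
eef_rot: [-2.622, -1.73, -0.0]
contact_force: [-0.4, -0.6, -1.4]
finger_gap: 0.015
gripper_force: 39.2
```

arm_command --pt "0 0 0 0 1" --pt "0 0 0 0 1" --pt "0 0 0 0 1" --pt "0 0 0 0 1" --pt "0 0 0 0 1"

```text
time_s: 25.58
tcp_pos: [0.5084, 0.0167, 0.148]
eef_rot: [-2.622, -1.73, -0.0]
contact_force: [-0.4, -0.1, -0.4]
finger_gap: 0.0149
gripper_force: 39.2
```

arm_command --pt "0 0 0 0 1" --pt "0 0 0 0 1" --pt "0 0 0.0003 0 1" --pt "0 0 0.0005 0 1" --pt "0 0 0.0007 0 1"

```text
time_s: 26.2
tcp_pos: [0.5086, 0.0167, 0.1474]
eef_rot: [2.622, 1.73, 0.001]
contact_force: [1.4, -0.5, 0.3]
finger_gap: 0.0152
gripper_force: 39.3
```

```bash
python3 hole.py
```

```text
side 26.2 [-0.803 71.118]
26.25 [0.5087 0.0167 0.1474] [ 1.17 -0.47 -0.32]
```

arm_command --pt "0 0 0.0 0 1" --pt "0 0 0.0 0 1"

```text
time_s: 26.5
tcp_pos: [0.5086, 0.0167, 0.1474]
eef_rot: [2.622, 1.73, 0.0]
contact_force: [0.5, -0.6, -0.2]
finger_gap: 0.015
gripper_force: 39.3
```

```bash
python3 hole.py
```

```text
side 26.5 [-0.646 70.217]
26.55 [0.5086 0.0168 0.1474] [0.35 0.3  0.41]
```

arm_command --pt "0 0 0.0 0 1"

```text
time_s: 26.68
tcp_pos: [0.5085, 0.0167, 0.1474]
eef_rot: [2.622, 1.731, 0.0]
contact_force: [1.1, -0.5, 0.9]
finger_gap: 0.0152
gripper_force: 39.3
```

```bash
python3 hole.py
```

```text
side 26.675 [-0.559 70.7  ]
26.725 [0.5086 0.0167 0.1474] [ 1.12 -0.44 -0.11]
```

arm_command --pt "0 0 0.0002 0 1"

```text
time_s: 26.85
tcp_pos: [0.5089, 0.0167, 0.1473]
eef_rot: [2.622, 1.73, 0.001]
contact_force: [1.6, -0.2, 1.5]
finger_gap: 0.0149
gripper_force: 39.6
```

```bash
python3 hole.py
```

```text
side 26.85 [-0.498 68.243]
26.9 [0.509  0.0167 0.1474] [1.41 0.82 1.76]
```

arm_command --pt "0 0 0 0 1"

```text
time_s: 27.02
tcp_pos: [0.5089, 0.0167, 0.1473]
eef_rot: [2.622, 1.73, 0.001]
contact_force: [1.8, -0.3, 2.4]
finger_gap: 0.0147
gripper_force: 39.6
```

```bash
python3 hole.py
```

```text
side 27.025 [-0.48  64.868]
27.075 [0.5089 0.0167 0.1473] [ 2.15 -1.19  1.97]
```

arm_command --pt "0 0 -0.0001 0 1" --pt "0 0 -0.0001 0 1"

```text
time_s: 27.32
tcp_pos: [0.5086, 0.0168, 0.1473]
eef_rot: [2.622, 1.73, 0.001]
contact_force: [1.3, -0.9, 3.7]
finger_gap: 0.0149
gripper_force: 39.6
```

```bash
python3 hole.py
```

```text
side 27.325 [-0.48 62.27]
27.375 [0.5086 0.0168 0.1473] [ 1.64 -0.4   3.85]
```

arm_command --pt "0 0 -0.0001 0 1" --pt "0 0 -0.0001 0 1"

```text
time_s: 27.62
tcp_pos: [0.5085, 0.0168, 0.1473]
eef_rot: [-2.622, -1.731, -0.0]
contact_force: [1.2, -0.9, 2.7]
finger_gap: 0.0149
gripper_force: 39.6
```

```bash
python3 hole.py
```

```text
side 27.625 [-0.48 60.58]
27.675 [0.5085 0.0168 0.1473] [ 1.44 -0.71  1.32]
```

arm_command --pt "0 0 -5e-05 0 1" --pt "0 0 -5e-05 0 1"

```text
time_s: 27.92
tcp_pos: [0.5085, 0.0168, 0.1473]
eef_rot: [-2.622, -1.731, -0.0]
contact_force: [2.0, -0.7, 2.2]
finger_gap: 0.0152
gripper_force: 39.6
```

```bash
python3 hole.py
```

```text
side 27.925 [-0.48  60.337]
27.975 [0.5084 0.0168 0.1473] [1.37 0.31 3.04]
```

arm_command --pt "0 0 -0.0001 0 1" --pt "0 0 -0.0001 0 1"

```text
time_s: 28.22
tcp_pos: [0.5083, 0.0167, 0.1473]
eef_rot: [-2.622, -1.73, 0.001]
contact_force: [1.5, 0.1, 1.1]
finger_gap: 0.0149
gripper_force: 39.6
```

```bash
python3 hole.py
```

```text
side 28.225 [-0.472 54.052]
28.275 [0.5083 0.0167 0.1474] [ 2.06 -0.75  1.57]
```

arm_command --pt "0 0 0 0 1" --pt "0 0 0 0 1"

```text
time_s: 28.52
tcp_pos: [0.5083, 0.0167, 0.1474]
eef_rot: [-2.622, -1.73, 0.0]
contact_force: [1.6, 0.6, 1.3]
finger_gap: 0.0151
gripper_force: 39.6
```

```bash
python3 hole.py
```

```text
side 28.525 [-0.454 40.755]
28.575 [0.5083 0.0167 0.1474] [ 0.41 -0.49  1.86]
```

arm_command --pt "0 0 0 0 1" --pt "0 0 0 0 1" --pt "0 0 0 0 1"

```text
time_s: 28.95
tcp_pos: [0.5083, 0.0168, 0.1474]
eef_rot: [-2.622, -1.73, 0.0]
contact_force: [0.1, 0.1, 0.6]
finger_gap: 0.0151
gripper_force: 39.6
```

Run:
```python
from hole import *
c=cam("side"); cv2.imwrite("pics/z2.png",c["img"]); th,m,i,o=ang(c); r=(th-A0+np.pi)%(2*np.pi)-np.pi
k=(r>-.6)&(r<.05); print([(round(a,2),int(x),int(y),int(z)) for a,x,y,z in zip(r[k],m[k],i[k],o[k])][::3]); s=robot.read_state(); print(s["contact_force"].round(1))
```

```text
[(np.float64(-0.59), 195, 195, 194), (np.float64(-0.57), 194, 195, 195), (np.float64(-0.54), 194, 195, 195), (np.float64(-0.52), 194, 195, 195), (np.float64(-0.49), 193, 195, 194), (np.float64(-0.46), 191, 195, 187), (np.float64(-0.44), 188, 194, 165), (np.float64(-0.41), 173, 194, 137), (np.float64(-0.38), 149, 193, 120), (np.float64(-0.36), 123, 188, 116), (np.float64(-0.33), 112, 181, 117), (np.float64(-0.31), 107, 172, 116), (np.float64(-0.28), 108, 160, 111), (np.float64(-0.25), 107, 151, 102), (np.float64(-0.23), 104, 145, 96), (np.float64(-0.2), 99, 135, 94), (np.float64(-0.18), 95, 124, 93), (np.float64(-0.15), 97, 115, 94), (np.float64(-0.12), 105, 119, 98), (np.float64(-0.1), 120, 119, 104), (np.float64(-0.07), 135, 113, 109), (np.float64(-0.04), 146, 105, 108), (np.float64(-0.02), 146, 98, 104), (np.float64(0.01), 141, 94, 101), (np.float64(0.03), 133, 88, 98)]
[ 1.6 -0.6  1.3]
```

arm_command --pt "0 0 0 0 1" --pt "0 0 0 0 1"

```text
time_s: 29.25
tcp_pos: [0.5083, 0.0167, 0.1474]
eef_rot: [-2.622, -1.73, 0.0]
contact_force: [1.5, -0.6, 1.1]
finger_gap: 0.0148
gripper_force: 39.5
```

arm_command --pt "0 0 0 0 1" --pt "0 0 0 0 1"

```text
time_s: 29.5
tcp_pos: [0.5083, 0.0167, 0.1474]
eef_rot: [-2.622, -1.73, 0.0]
contact_force: [0.1, 0.3, 0.7]
finger_gap: 0.0149
gripper_force: 39.4
```

arm_command --pt "0 0 5e-05 0 1" --pt "0 0 5e-05 0 1"

```text
time_s: 29.75
tcp_pos: [0.5082, 0.0167, 0.1473]
eef_rot: [-2.622, -1.73, 0.001]
contact_force: [0.8, -0.2, -1.3]
finger_gap: 0.0149
gripper_force: 39.2
```

arm_command --pt "0 0 0.0003 0 1"

```text
time_s: 29.88
tcp_pos: [0.5083, 0.0167, 0.147]
eef_rot: [-2.622, -1.731, 0.0]
contact_force: [1.1, -0.6, 4.6]
finger_gap: 0.0149
gripper_force: 39.8
```

arm_command --pt "0 0 0 0 1"

```text
time_s: 30.0
tcp_pos: [0.5089, 0.0167, 0.1473]
eef_rot: [2.622, 1.73, 0.001]
contact_force: [0.4, -0.5, 1.1]
finger_gap: 0.0148
gripper_force: 39.5
```

It slipped past again, because the creep was faster than I estimated. On the next lap I'll stall the disc early and use short release pulses of at most 0.05 rad each. That way it will stop inside the hole window.

arm_command --pt "0 0 -0.0009 0 1" --pt "0 0 -0.0009 0 1" --pt "0 0 -0.0009 0 1" --pt "0 0 -0.0009 0 1" --pt "0 0 -0.0009 0 1"

```text
time_s: 30.62
tcp_pos: [0.5084, 0.0167, 0.148]
eef_rot: [-2.622, -1.73, 0.0]
contact_force: [-0.0, -1.0, -1.6]
finger_gap: 0.015
gripper_force: 39.3
```

arm_command --pt "0 0 0 0 1" --pt "0 0 0 0 1" --pt "0 0 0 0 1" --pt "0 0 0 0 1" --pt "0 0 0 0 1"

```text
time_s: 31.25
tcp_pos: [0.5084, 0.0167, 0.148]
eef_rot: [-2.622, -1.731, -0.0]
contact_force: [0.2, -0.6, -0.1]
finger_gap: 0.0149
gripper_force: 39.3
```

arm_command --pt "0 0 0 0 1" --pt "0 0 0 0 1" --pt "0 0 0 0 1" --pt "0 0 0 0 1" --pt "0 0 0 0 1"

```text
time_s: 31.88
tcp_pos: [0.5084, 0.0168, 0.148]
eef_rot: [-2.622, -1.731, -0.0]
contact_force: [-0.3, -0.2, -0.4]
finger_gap: 0.0151
gripper_force: 39.3
```

arm_command --pt "0 0 0 0 1" --pt "0 0 0 0 1" --pt "0 0 0 0 1" --pt "0 0 0 0 1" --pt "0 0 0 0 1"

```text
time_s: 32.5
tcp_pos: [0.5084, 0.0167, 0.148]
eef_rot: [2.622, 1.731, 0.0]
contact_force: [-0.7, 0.4, -1.2]
finger_gap: 0.0148
gripper_force: 39.3
```

arm_command --pt "0 0 0 0 1" --pt "0 0 0 0 1" --pt "0 0 0 0 1" --pt "0 0 0 0 1" --pt "0 0 0 0 1"

```text
time_s: 33.12
tcp_pos: [0.5084, 0.0168, 0.148]
eef_rot: [-2.622, -1.731, -0.0]
contact_force: [0.3, 1.5, -1.6]
finger_gap: 0.0153
gripper_force: 39.3
```

arm_command --pt "0 0 0 0 1" --pt "0 0 0 0 1" --pt "0 0 0 0 1" --pt "0 0 0 0 1" --pt "0 0 0 0 1"

```text
time_s: 33.75
tcp_pos: [0.5084, 0.0167, 0.148]
eef_rot: [-2.622, -1.731, -0.0]
contact_force: [-0.4, -0.2, -0.3]
finger_gap: 0.0151
gripper_force: 39.3
```

```bash
python3 hole.py
```

```text
side 33.75 [ 2.522 71.896]
33.8 [0.5084 0.0168 0.148 ] [ 0.06 -0.09 -0.91]
```

arm_command --pt "0 0 0 0 1" --pt "0 0 0 0 1" --pt "0 0 0 0 1" --pt "0 0 0 0 1" --pt "0 0 0 0 1"

```text
time_s: 34.42
tcp_pos: [0.5084, 0.0167, 0.148]
eef_rot: [-2.622, -1.73, -0.0]
contact_force: [-0.1, -0.3, -1.1]
finger_gap: 0.0147
gripper_force: 39.3
```

arm_command --pt "0 0 0 0 1" --pt "0 0 0 0 1" --pt "0 0 0 0 1" --pt "0 0 0 0 1" --pt "0 0 0 0 1"

```text
time_s: 35.05
tcp_pos: [0.5084, 0.0168, 0.148]
eef_rot: [2.622, 1.731, 0.0]
contact_force: [0.9, -0.2, -1.2]
finger_gap: 0.0146
gripper_force: 39.3
```

arm_command --pt "0 0 0 0 1" --pt "0 0 0 0 1" --pt "0 0 0 0 1" --pt "0 0 0 0 1" --pt "0 0 0 0 1"

```text
time_s: 35.67
tcp_pos: [0.5084, 0.0167, 0.148]
eef_rot: [-2.622, -1.731, 0.0]
contact_force: [-0.2, 0.9, -1.3]
finger_gap: 0.015
gripper_force: 39.3
```

arm_command --pt "0 0 0 0 1" --pt "0 0 0 0 1" --pt "0 0 0 0 1" --pt "0 0 0 0 1" --pt "0 0 0 0 1"

```text
time_s: 36.3
tcp_pos: [0.5084, 0.0167, 0.148]
eef_rot: [-2.622, -1.731, 0.0]
contact_force: [-0.0, -0.4, -0.7]
finger_gap: 0.0149
gripper_force: 39.3
```

arm_command --pt "0 0 0 0 1" --pt "0 0 0 0 1" --pt "0 0 0 0 1" --pt "0 0 0 0 1" --pt "0 0 0 0 1"

```text
time_s: 36.92
tcp_pos: [0.5084, 0.0167, 0.148]
eef_rot: [-2.622, -1.731, -0.0]
contact_force: [-0.8, 0.0, -1.1]
finger_gap: 0.0144
gripper_force: 39.3
```

arm_command --pt "0 0 0 0 1" --pt "0 0 0 0 1" --pt "0 0 0 0 1" --pt "0 0 0 0 1" --pt "0 0 0 0 1"

```text
time_s: 37.55
tcp_pos: [0.5084, 0.0167, 0.148]
eef_rot: [-2.622, -1.731, 0.0]
contact_force: [0.0, 0.2, -0.3]
finger_gap: 0.0149
gripper_force: 39.3
```

arm_command --pt "0 0 0 0 1" --pt "0 0 0 0 1" --pt "0 0 0.0004 0 1" --pt "0 0 0.0007 0 1" --pt "0 0 0.0009 0 1"

```text
time_s: 38.17
tcp_pos: [0.509, 0.0167, 0.1474]
eef_rot: [2.622, 1.73, 0.002]
contact_force: [1.2, -1.0, 0.4]
finger_gap: 0.0149
gripper_force: 39.4
```

arm_command --pt "0 0 0 0 1"

```text
time_s: 38.3
tcp_pos: [0.5089, 0.0167, 0.1474]
eef_rot: [2.622, 1.73, 0.001]
contact_force: [1.4, -0.7, 1.7]
finger_gap: 0.0149
gripper_force: 39.4
```

```bash
python3 hole.py
```

```text
side 38.3 [-0.821 69.703]
38.35 [0.5089 0.0167 0.1473] [ 1.13 -0.27  1.44]
```

arm_command --pt "0 0 0 0 1" --pt "0 0 0 0 1"

```text
time_s: 38.6
tcp_pos: [0.5089, 0.0167, 0.1474]
eef_rot: [2.622, 1.73, 0.001]
contact_force: [2.6, -0.3, 2.0]
finger_gap: 0.0148
gripper_force: 39.6
```

```bash
python3 hole.py
```

```text
side 38.6 [-0.777 69.746]
38.65 [0.5088 0.0167 0.1473] [1.57 0.18 4.02]
```

arm_command --pt "0 0 -0.0003 0 1" --pt "0 0 -0.0003 0 1" --pt "0 0 0 0 1" --pt "0 0 0 0 1"

```text
time_s: 39.15
tcp_pos: [0.5087, 0.0167, 0.1473]
eef_rot: [2.622, 1.73, 0.001]
contact_force: [1.7, -0.5, 3.9]
finger_gap: 0.0147
gripper_force: 39.7
```

```bash
python3 hole.py
```

```text
side 39.15 [-0.751 68.76 ]
39.2 [0.5087 0.0167 0.1473] [ 1.8  -0.51  4.77]
```

arm_command --pt "0 0 -0.0006 0 1" --pt "0 0 -0.0006 0 1" --pt "0 0 -0.0006 0 1" --pt "0 0 0 0 1" --pt "0 0 0 0 1"

```text
time_s: 39.83
tcp_pos: [0.5088, 0.0166, 0.1473]
eef_rot: [2.622, 1.73, 0.001]
contact_force: [1.3, -1.1, 3.9]
finger_gap: 0.0152
gripper_force: 39.8
```

```bash
python3 hole.py
```

```text
side 39.825 [-0.629 70.174]
39.875 [0.5088 0.0167 0.1473] [ 1.07 -1.58  3.61]
```

arm_command --pt "0 0 -0.0003 0 1" --pt "0 0 -0.0003 0 1" --pt "0 0 -0.0003 0 1" --pt "0 0 0 0 1" --pt "0 0 0 0 1"

```text
time_s: 40.5
tcp_pos: [0.5087, 0.0167, 0.1473]
eef_rot: [2.622, 1.73, 0.001]
contact_force: [1.6, -1.2, 3.9]
finger_gap: 0.0147
gripper_force: 39.7
```

```bash
python3 hole.py
```

```text
side 40.5 [-0.603 68.963]
40.55 [0.5087 0.0167 0.1473] [ 0.64 -0.32  4.5 ]
```

arm_command --pt "0 0 -0.0006 0 1" --pt "0 0 -0.0006 0 1" --pt "0 0 -0.0006 0 1" --pt "0 0 0 0 1" --pt "0 0 0 0 1"

```text
time_s: 41.18
tcp_pos: [0.5088, 0.0166, 0.1473]
eef_rot: [2.622, 1.73, 0.001]
contact_force: [1.8, -0.2, 4.1]
finger_gap: 0.0149
gripper_force: 39.8
```

```bash
python3 hole.py
```

```text
side 41.175 [-0.489 64.135]
41.225 [0.5088 0.0167 0.1473] [ 2.13 -0.57  3.05]
```

arm_command --pt "0 0 -0.0004 0 1" --pt "0 0 -0.0004 0 1" --pt "0 0 -0.0004 0 1" --pt "0 0 0 0 1" --pt "0 0 0 0 1"

```text
time_s: 41.85
tcp_pos: [0.5088, 0.0167, 0.1473]
eef_rot: [2.622, 1.73, 0.001]
contact_force: [1.9, -0.8, 3.7]
finger_gap: 0.0147
gripper_force: 39.7
```

```bash
python3 hole.py
cat > z.py <<'E'
from h import *
c=cam("side"); cv2.imwrite("pics/z3.png",cv2.resize(cv2.convertScaleAbs(c["img"][200:240,270:320],alpha=1.6),None,fx=12,fy=12,interpolation=cv2.INTER_CUBIC))
for a in(-.5,-.4,-.3,-.2,0):
    t=np.arctan2(-.92,-.39)+a; p=proj(c,(.555+.12*np.cos(t),.127+.12*np.sin(t),.08)); print(a,((p-(270,200)+.5)*12).round(0))
E
python3 z.py
```

```text
side 41.85 [-0.446 31.229]
41.9 [0.5087 0.0167 0.1473] [ 1.14 -0.56  4.51]
-0.5 [300. 344.]
-0.4 [280. 323.]
-0.3 [257. 305.]
-0.2 [230. 287.]
0 [169. 258.]
```

View pics/z3.png

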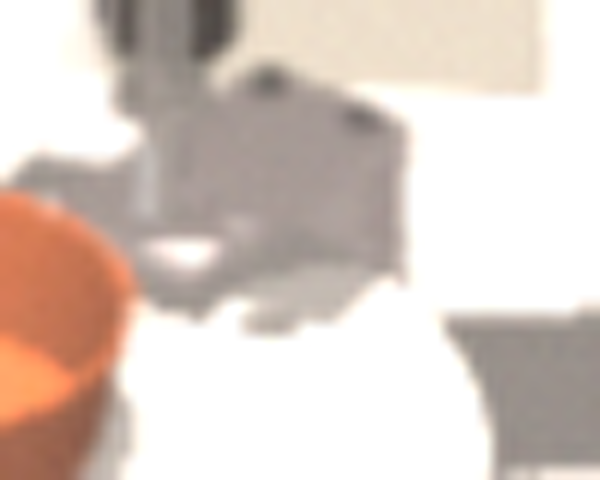

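The side crop shows the hole's lower edge as a bump at (270,325), which puts the hole at about −0.4 rad. I'll keep stepping.

arm_command --pt "0 0 -0.0006 0 1" --pt "0 0 -0.0006 0 1" --pt "0 0 -0.0006 0 1" --pt "0 0 0 0 1" --pt "0 0 0 0 1"

```text
time_s: 42.58
tcp_pos: [0.5088, 0.0167, 0.1473]
eef_rot: [2.622, 1.73, 0.001]
contact_force: [1.5, -0.7, 2.4]
finger_gap: 0.0156
gripper_force: 39.7
```

arm_command --pt "0 0 -0.0004 0 1" --pt "0 0 -0.0004 0 1" --pt "0 0 -0.0004 0 1" --pt "0 0 0 0 1" --pt "0 0 0 0 1"

```text
time_s: 43.2
tcp_pos: [0.5088, 0.0167, 0.1474]
eef_rot: [2.622, 1.73, 0.001]
contact_force: [1.8, -0.6, 3.4]
finger_gap: 0.0148
gripper_force: 39.7
```

arm_command --pt "0 0 0 0 1"

```text
time_s: 43.32
tcp_pos: [0.5088, 0.0167, 0.1473]
eef_rot: [2.622, 1.73, 0.001]
contact_force: [1.4, -0.2, 3.8]
finger_gap: 0.0152
gripper_force: 39.7
```

arm_command --pt "0 0 -0.0004 0 1" --pt "0 0 -0.0004 0 1" --pt "0 0 -0.0004 0 1" --pt "0 0 0 0 1" --pt "0 0 0 0 1"

```text
time_s: 43.95
tcp_pos: [0.5078, 0.0167, 0.1467]
eef_rot: [-2.621, -1.73, 0.002]
contact_force: [0.6, -0.1, -1.6]
finger_gap: 0.0146
gripper_force: 39.3
```

The z reading is 0.1467 with no load, so the tip is in the hole. I'm going down now.

arm_command --pt "0 0 0.002 0 1"

```text
time_s: 44.08
tcp_pos: [0.5088, 0.0166, 0.1451]
eef_rot: [2.621, 1.73, 0.001]
contact_force: [1.6, 0.2, 1.1]
finger_gap: 0.0147
gripper_force: 39.5
```

arm_command --pt "0 0 0.002 0 1" --pt "0 0 0.004 0 1" --pt "0 0 0.006 0 1" --pt "0 0 0.008 0 1" --pt "0 0 0.01 0 1"

```text
time_s: 44.7
tcp_pos: [0.5084, 0.0167, 0.1349]
eef_rot: [-2.622, -1.73, 0.0]
contact_force: [1.7, -0.5, 1.2]
finger_gap: 0.015
gripper_force: 39.4
```

arm_command --pt "0 0 0.003 0 1" --pt "0 0 0.006 0 1" --pt "0 0 0.008 0 1" --pt "0 0 0.01 0 1" --pt "0 0 0.012 0 1"

```text
time_s: 45.32
tcp_pos: [0.5084, 0.0167, 0.123]
eef_rot: [2.622, 1.731, 0.0]
contact_force: [0.8, -1.1, -0.1]
finger_gap: 0.0148
gripper_force: 39.4
```

arm_command --pt "0 0 0.0015 0 1" --pt "0 0 0.003 0 1" --pt "0 0 0.0045 0 1" --pt "0 0 0.0055 0 1" --pt "0 0 0.006 0 1"

```text
time_s: 45.95
tcp_pos: [0.5084, 0.0167, 0.117]
eef_rot: [-2.622, -1.731, 0.0]
contact_force: [1.3, -0.4, 0.2]
finger_gap: 0.0149
gripper_force: 39.4
```

arm_command --pt "0 0 0.0006 0 1" --pt "0 0 0.0012 0 1" --pt "0 0 0.0016 0 1" --pt "0 0 0.0018 0 1" --pt "0 0 0.0018 0 1"

```text
time_s: 46.58
tcp_pos: [0.5085, 0.0167, 0.1154]
eef_rot: [2.622, 1.731, 0.0]
contact_force: [1.8, 0.2, 1.6]
finger_gap: 0.0152
gripper_force: 39.6
```

arm_command --pt "0 0 0 0 0.4" --pt "0 0 0 0 0" --pt "0 0 0 0 -0.3" --pt "0 0 0 0 -0.3" --pt "0 0 0 0 -0.3"

```text
time_s: 47.2
tcp_pos: [0.5084, 0.0167, 0.1153]
eef_rot: [-2.622, -1.731, 0.0]
contact_force: [-0.1, 0.3, -0.1]
finger_gap: 0.0557
gripper_force: 0.0
```

arm_command --pt "0 0 -0.015 0 -0.3" --pt "0 0 -0.04 0 -0.3" --pt "0 0 -0.08 0 -0.3" --pt "0 0 -0.12 0 -0.3" --pt "0 0 -0.12 0 -0.3"

```text
time_s: 47.82
tcp_pos: [0.5101, 0.0173, 0.2392]
eef_rot: [2.619, 1.729, 0.009]
contact_force: [-0.0, -1.2, -1.4]
finger_gap: 0.0554
gripper_force: 0.0
```

Run:
```python
from h import *
o=[]
for n in("side","top"):
    c=cam(n); u=proj(c,(.508,.0165,.12)).astype(int); o.append(cv2.resize(c["img"][u[1]-45:u[1]+45,u[0]-45:u[0]+45],(390,390),interpolation=cv2.INTER_CUBIC))
    for p in((.508,.0165,.1),(.508,.0165,.149)): print(n,((proj(c,p)-u+45)*390/90).round())
cv2.imwrite("pics/end.png",np.hstack(o)); s=robot.read_state(); print(s["time_s"],s["tcp_pos"].round(3),s["finger_gap"],s["contact_force"].round(1))
```

```text
side [198. 217.]
side [198. 163.]
top [197. 199.]
top [194. 191.]
47.925 [0.508 0.017 0.236] 0.05546562115366981 [-1.4 -0.9 -0. ]
```

View pics/end.png

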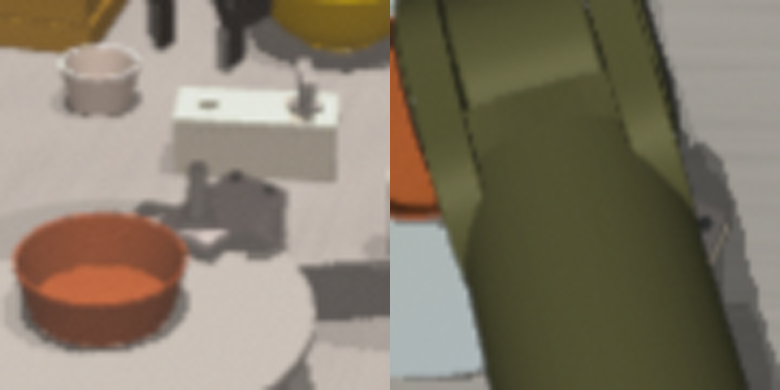

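The side view shows the pin standing upright in the bracket. Its grip top is near (198,163) and its shoulder near (198,215), both matching the fully-home projection. The gripper is clear above, and the T-bar pin still stands in the rest at (305,95).

arm_command --pt "0 0 0 0 -0.3" --pt "0 0 0 0 -0.3" --pt "0 0 0 0 -0.3"

```text
time_s: 48.3
tcp_pos: [0.5082, 0.0167, 0.2347]
eef_rot: [-2.621, -1.73, 0.001]
contact_force: [-0.1, 0.2, 0.2]
finger_gap: 0.0557
gripper_force: 0.0
```

```bash
python3 -c "
from workcell import robot
print(robot.finish_job())"
```

```text
the job is handed in; nothing more can be done
None
```

The job is handed in at 48 s: the turntable is locked with the pin home, shoulder on the bracket and standing on its own, the gripper is clear, and press readings stayed near 6 N or less; the hand-in returned no verdict.

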